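# Fit the slotted drill chuck to the run-in spindle

### The job

Take the drill chuck with the two drive slots in its flange out of the tool rack and put its taper into the upright spindle of the run-in stand, turning it until the slots drop over the two drive dogs. Press it firmly home, with about 20 N so that the sprung spindle sinks some 3 mm, but never push the spindle down by more than 6 mm, then let go of it seated flush and upright. Leave the other two tools in the rack and everything else on the bench where they are.

Things in the scene. Friction and masses are not known exactly. Their poses are not given: they have to be found in the camera images.
- chuck: Drill chuck to be fitted, 0.4 to 0.6 kg, upright in one of the rack's holes, shank down. Two drive slots 13 mm wide are cut right through its steel flange (56 mm diameter, 10 mm thick). Origin on the axis at the flange's underside, z up towards the jaws; the slots are on the +x and -x sides, reaching in to 16 mm from the axis. Jaws end at z = 81 mm.
- chuck_grip (a point): Point on the chuck's axis 40 mm above its origin, axes as the chuck: the height to grip. Here it has a dark knurled round sleeve, 40 mm diameter, from z = 16 to 58 mm above the chuck's origin, to be gripped from above at any yaw.
- chuck_tip (a point): Lower end of the chuck's steel taper shank, on the axis 36 mm below its origin. The shank is 12 mm in diameter here and 25 mm at the flange (7:24 taper).
- nose (a point): Centre of the spindle's mouth, level with the flat top face of the spindle (unloaded 110 mm above the bench; it sinks with the sprung spindle); z up, x, y along the stand's sides. The round steel spindle, 64 mm diameter, has a tapered bore 27 mm wide at the mouth (bevel 30 mm), 42 mm deep. Fully home, the flange lies on the face and the chuck's origin is at this point, side play about 0.8 mm.
- dogs (a point): On the spindle axis, 6 mm above the nose, level with the tops of two drive dogs: dark steel blocks 9 mm wide, bevelled, 18 to 27.5 mm from the axis on opposite sides. A flange not lined up (slots within about 0.08 rad) stops on them, 6 mm high. This point does NOT turn with them: their line lies up to 0.75 rad either side of its x axis, differently each time: see it or feel for it.
- quill (a joint): How far the spindle, with nose and dogs, is pushed down against its spring, in m: 0 when unloaded, 6 N per mm, end stop at 10 mm. The chuck's own weight sinks it by about 0.8 mm.
- stand: Fixed run-in stand carrying the spindle: dark 150 mm square base plate, grey 100 mm square case up to 94 mm, spindle upright in it. Origin at the centre of its base on the bench, under the nose, axes as the nose. The spindle is stiff to turn (0.25 N m) and stays where it is left; turning it does no harm.
- rack: Fixed aluminium tool rack, a block 75 x 275 mm, 50 mm high, origin at the centre of its underside, long side along y. Three through holes of 31 mm in a row, at y = -95, 0 and +95 mm; each holds one tool, its flange resting on the block's top, with about 3 mm of side play.
- plain_chuck: Similar drill chuck in another hole of the rack, with a plain round flange without slots. Same size; origin as for the chuck. Stays in the rack.
- centre: Pointed steel lathe-type centre in the third hole of the rack, plain round flange, 38 mm body with a cone, top 64 mm above its origin at the underside of the flange. Stays in the rack.
- motor: Small steel electric motor, 38 mm diameter, 75 mm long, lying near the rack's robot side; bystander, origin at its underside.
- battery: Black battery pack, 78 x 62 x 62 mm; bystander, origin at its underside.
- driver: Screwdriver lying near the stand; bystander.
- shell: Blue plastic half of a drill housing, about 150 x 120 x 40 mm; bystander, origin at its underside.
- gear: Steel gear wheel, 50 mm diameter, 20 mm high; bystander, origin at its underside.
- mouse: White computer mouse, 105 x 60 x 30 mm; bystander, origin at its underside.
Things that resemble listed ones, but are neither listed nor needed, are in the scene too. Leave any blue look-alike of the chuck alone.

How it is judged:
By the outcome, as a careful person would: the job done as asked, in the order asked, and still so for the second after the job is handed in, with the robot touching nothing.
It also fails if it takes over 72 s, if anything falls off the work surface, if the arm or the gripper's body presses on something with over 40 N, if the wrist force passes 120 N, or if a joint passes its speed limit or range.

### The arm

A 7-joint arm with a two-finger parallel gripper is mounted at the origin on the work surface. World frame = base frame: x ahead of the robot, y to its left, z up, the work surface at z = 0. Lengths are in m, angles in rad, forces in N, time in s.
With the tool pointing down it reaches from about 0.425 to 0.95 m from the base axis. Payload 4.7 kg.
Tool frame: the origin (TCP) lies midway between the tips of the shut fingers; the grasp point (between the pads) lies 19 mm behind it; z points along the fingers, y is the line along which they close (so a half turn about z gives the same grasp; the last joint's range is limited). The gripper opens to 87 mm and grips with 3 to 60 N. Pads are 19 mm wide; open, the fingers measure 117 mm over their backs; the gripper's body (75 mm by 190 mm) begins 51 mm behind the grasp point.
Start: joints at [-1.309, 0.469, -0.049, 1.532, 0.024, 1.141, -0.082], TCP at [0.193, 0.647, 0.223] pointing down, gripper open.
Joint ranges: [-2.59, 2.59], [-0.33, 1.99], [-1.39, 1.29], [0.1, 2.45], [-1.04, 4.18], [0.21, 1.99], [-2.66, 2.66]. Speed limits (rad/s): [2.57, 2.57, 3.14, 3.14, 3.14, 3.14, 3.14].

### API

Orientations are given as [roll, pitch, yaw] about the fixed x, y, z axes, in that order (R = Rz(yaw) Ry(pitch) Rx(roll)).
In Python, from rig import * gives the robot as it stands.
- The arm moves only by the tool arm_command, never from a script. Its argument "plan" is a list of rows, each an object with "travel": the shift along the world's x, y, z as a fraction of full scale, a list of three; "delta_rot": the turn, a rotation vector about the world's x, y, z as a fraction of full scale, a list of three; "fingers": the gripper's target within -1 to 1 (fully open at 1, half-way at 0, shut at -1). In form: [{"travel": [tx, ty, tz], "delta_rot": [ax, ay, az], "fingers": fingers}, ...]. A call has exactly 10 rows; each row shifts and turns the commanded pose from where the row before left it; what a row does not reach is not made up. Full scale, the value 1, is 0.04 m for a shift and 0.12 rad for a turn. A row lasts 1/8 s, in which the tool goes at most 62.5 mm and 10.7 degrees, less where a joint would pass 70% of its speed; a pose out of reach is approached as far as the arm can. A call with a number of a shift or a turn outside -1 to 1 is refused whole. A call with a gripper value outside its range is refused whole. The fingers move at their own pace and stop on an object; the grip force is fixed at half the most. Time passes only in rows, so rows that do not move let the fingers close, or fill a call up. It gives the time, the measured TCP pose, the force, the opening and the grip force at its end, in the units of the state.
- get_state(): the state, without advancing time (a new reading comes with each control period).
- read_camera(name): name is "side" or "top"; returns a dict with "image" (420x560x3 uint8, red, green, blue), "vertical_fov" (degrees; the focal length in pixels is half the picture's height over the tangent of half this angle, whatever the lens; pixels are square), "cx", "cy" (the principal point, pixels), "dist" ([k1, k2, p1, p2, k3] as OpenCV has them; the pictures are not rectified), "rvec" (rotation vector, rad) and "tvec" (3), from world to camera coordinates, as OpenCV has them. Camera axes: x right, y down, z forward; pixel columns grow to the right and rows downward; lengths in m; the calibration is good to about 2 mm. A picture is of the moment at which its call begins. There is no depth.
- finish_job(): hands the job in; it is judged then, once.
Trained networks look in the newest picture that a camera, given by its name, has taken for a name from the list of things; names that differ only in an ending like _2 or _b are one class to them, and where a whole thing is asked for, a point or a joint stands for the part that bears it (a point fixed in the world has none). Each returns a list of dicts, best first, with "conf" (0 to 1); they miss things now and then, are a little off and sometimes report something else, mostly with a low value. They report only what shows in the picture. A call takes as long as a camera call. They do not tell look-alikes from the thing itself.
- regions_of(camera, label): "region" (420x560 bool, what is visible of it) and "centre" ([row, column] in pixels, amid what is visible of it).
The state is a dict: "clock": time; "joints": joint angles; "qvel": joint speeds; "joint_efforts": joint torques, N m; "position": TCP position; "orientation": TCP orientation; "contact_force": force on the tool from outside, world axes, zero at the start; "wrist_torque": the same for the moment, N m; "finger_gap": opening from 0.0 (shut) to 1.0 (fully open); "grip_force": force on a finger pad.
Only numpy, scipy, OpenCV 4.12 (cv2) and the standard library are available. Lean on these libraries where they do the work, as an engineer would, in place of code of your own. Each camera call takes 0.05 s, during which the arm holds its last target. There are 200 camera calls.

## Working session

There is one attempt and no reset: what is moved stays moved. The work goes in short steps, Python scripts to look and compute and a tool call to move; the robot and the scene stay as the last step left them, time stands still between calls to the robot, and variables do not carry over. Pictures are saved under pics/ and viewed, at most 10 in all, crops included, and the job is handed in when it is done.

Besides the shell and the picture viewer there is one more tool, called after ">>>" as name([rows], argument=value, ...), one row to a line, values as JSON. arm_command: Moves the arm, as the interface text tells. Shift numbers are shares of 0.04 m and turn numbers shares of 0.12 rad, none past 1 either way. Its arguments: {"type":"object","properties":{"plan":{"type":"array"}},"required":["plan"]}

```bash
ls; mkdir -p pics; cat > h.py <<'E'
from rig import *
import numpy as np, cv2
def cam(n):
    c=read_camera(n); c['f']=c['image'].shape[0]/2/np.tan(np.radians(c['vertical_fov'])/2)
    c['K']=np.array([[c['f'],0,c['cx']],[0,c['f'],c['cy']],[0,0,1.]]); c['R']=cv2.Rodrigues(np.array(c['rvec'],float))[0]
    c['dist']=np.array(c['dist'],float); c['tvec']=np.array(c['tvec'],float).ravel()
    return c
def ray(c,uv):
    p=cv2.undistortPoints(np.array([[uv]],float),c['K'],c['dist'])[0,0]
    d=c['R'].T@np.array([p[0],p[1],1]); o=-c['R'].T@c['tvec']; return o,d/np.linalg.norm(d)
def atz(c,uv,z):
    o,d=ray(c,uv); return o+d*(z-o[2])/d[2]
def proj(c,P):
    return cv2.projectPoints(np.array(P,float).reshape(-1,3),np.array(c['rvec'],float),c['tvec'],c['K'],c['dist'])[0].reshape(-1,2)
def save(n,im): cv2.imwrite('pics/'+n,cv2.cvtColor(im,cv2.COLOR_RGB2BGR))
E
python3 - <<'E'
from h import *
s=get_state(); print({k:np.round(v,3) for k,v in s.items()})
for n in('side','top'):
    c=cam(n); save(n+'1.png',c['image']); print(n,c['f'],-c['R'].T@c['tvec'])
    for l in('chuck','plain_chuck','centre','rack','stand','motor','battery','dogs','driver','shell','gear','mouse'):
        print(l,[(round(r['conf'],2),np.round(r['centre']).tolist(),int(r['region'].sum())) for r in regions_of(n,l)[:4]])
E
```

```text
pics
{'clock': np.float64(0.0), 'joints': array([-1.309,  0.469, -0.049,  1.534,  0.024,  1.141, -0.082]), 'qvel': array([-0.001,  0.   ,  0.   ,  0.001,  0.   ,  0.001,  0.001]), 'joint_efforts': array([ 0.0000e+00, -5.0799e+01, -8.0000e-02, -2.3615e+01, -6.1000e-02,
        3.8000e-02,  0.0000e+00]), 'position': array([0.193, 0.646, 0.222]), 'orientation': array([-3.14 ,  0.   ,  2.851]), 'contact_force': array([0.343, 0.429, 0.554]), 'wrist_torque': array([ 0.024, -0.033,  0.04 ]), 'grip_force': np.float64(0.0), 'finger_gap': np.float64(0.995)}
side 511.3854936960806 [ 0.0716745  -0.74180103  1.025647  ]
chuck [(0.69, [246.0, 287.0], 517), (0.61, [226.0, 325.0], 503)]
plain_chuck [(0.6, [268.0, 309.0], 595), (0.49, [303.0, 332.0], 512)]
centre [(0.97, [304.0, 329.0], 501)]
rack [(0.66, [292.0, 309.0], 2508)]
stand [(0.94, [188.0, 272.0], 2852)]
motor [(0.96, [308.0, 269.0], 451), (0.65, [244.0, 291.0], 584), (0.61, [190.0, 269.0], 2830)]
battery [(0.63, [243.0, 287.0], 538), (0.58, [211.0, 356.0], 833)]
dogs [(0.81, [173.0, 273.0], 479)]
driver [(0.56, [169.0, 234.0], 319)]
shell [(0.68, [321.0, 427.0], 1802)]
gear [(0.56, [153.0, 293.0], 175)]
mouse [(0.67, [212.0, 354.0], 747), (0.6, [243.0, 286.0], 553), (0.57, [187.0, 173.0], 665)]
top 536.5150385500051 [ 4.15290251e-01 -8.61738896e-05  1.34421357e+00]
chuck [(0.58, [170.0, 305.0], 387), (0.55, [217.0, 312.0], 345)]
plain_chuck [(0.82, [215.0, 348.0], 406), (0.27, [225.0, 337.0], 2272)]
centre [(0.81, [213.0, 386.0], 418)]
rack [(0.59, [227.0, 346.0], 2522)]
stand [(0.68, [185.0, 218.0], 3576), (0.37, [214.0, 346.0], 445), (0.24, [274.0, 154.0], 995)]
motor [(0.61, [262.0, 350.0], 375)]
battery [(0.65, [124.0, 289.0], 836)]
dogs [(0.71, [182.0, 214.0], 644), (0.65, [212.0, 348.0], 404)]
driver [(0.64, [193.0, 162.0], 494)]
shell [(0.66, [220.0, 338.0], 2321), (0.58, [143.0, 426.0], 1619)]
gear [(0.59, [125.0, 166.0], 274)]
mouse []
```

```bash
python3 - <<'E'
import cv2,numpy as np
a=cv2.imread('pics/side1.png');b=cv2.imread('pics/top1.png')
A=cv2.resize(a[130:340,150:400],None,fx=1.6*2,fy=3.2,interpolation=cv2.INTER_CUBIC)[:, :800]
def z(i,s): return cv2.resize(i,None,fx=s,fy=s,interpolation=cv2.INTER_CUBIC)
m=np.vstack([z(a[140:340,160:420],3)])
cv2.imwrite('pics/sidecrop.png',m)
cv2.imwrite('pics/topcrop.png',z(b[100:290,150:415],3))
E
```

```text
(no output)
```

View pics/sidecrop.png

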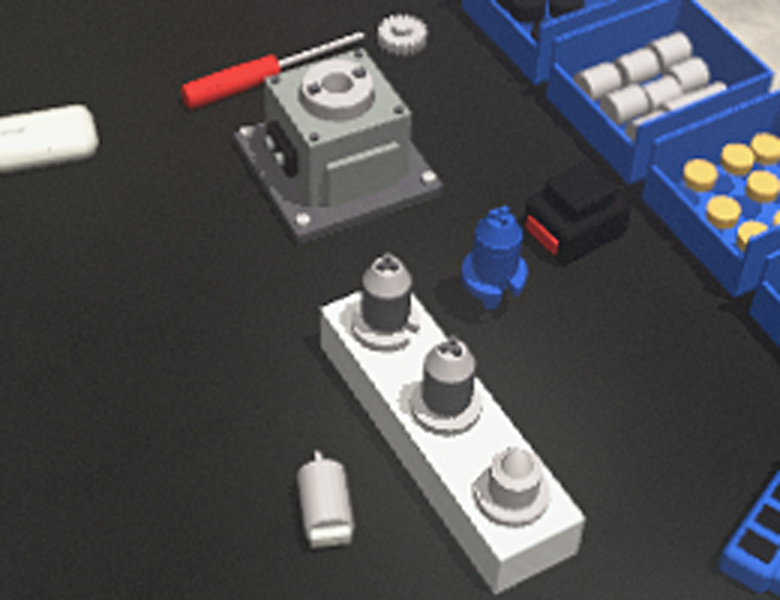

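View pics/topcrop.png

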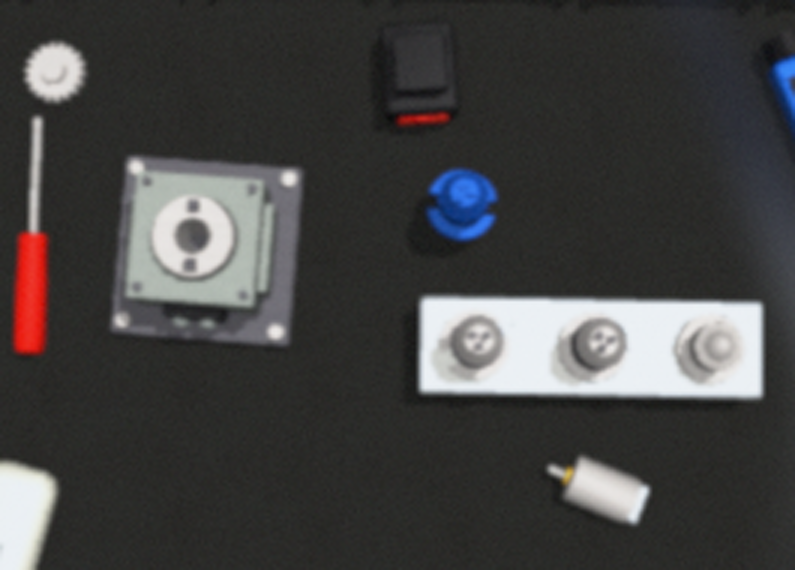

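Seen: candidates for the chuck are the left rack chuck (side ≈ (288,246), top ≈ (309,214)), the middle rack chuck (side ≈ (309,268), top ≈ (349,214)), the pointed centre (side ≈ (330,303)), and the blue look-alike (side ≈ (325,225), slotted, but blue, so it is excluded). The left one seems to have a notch in its flange. The dogs show in the top view at ≈ (214,169) and (213,188). Next is a close crop to check this, plus the measurements.

```bash
cat > m1.py <<'E'
from h import *
from scipy import ndimage as nd
c=cam('top'); s=cam('side')
z=lambda i,k:cv2.resize(i,None,fx=k,fy=k,interpolation=cv2.INTER_CUBIC)
a=z(s['image'][215:265,262:322],6.5); b=z(c['image'][195:235,285:333],8)
d=z(c['image'][160:198,192:237],8); h=max(a.shape[0],b.shape[0])
def pad(i,w=400,h=330):
    o=np.zeros((h,w,3),np.uint8); i=i[:h,:w]; o[:i.shape[0],:i.shape[1]]=i; return o
save('close.png',np.vstack([np.hstack([pad(a[:330],390),pad(b,390)])[:330],np.hstack([pad(d,390,260),np.zeros((260,390,3),np.uint8)])]))
print('dogs',atz(c,(214.3,168.7),.116),atz(c,(213,188.3),.116))
# spindle face: bright blob near (214,178)
g=c['image'].astype(int); 
# rack: white block top outline
m=(g.min(2)>200).astype(np.uint8); 
lab,n=nd.label(m); k=lab[222,330]; 
q=cv2.minAreaRect(np.argwhere(lab==k)[:,::-1].astype(np.float32)); bx=cv2.boxPoints(q)
P=np.array([atz(c,p,.05) for p in bx]); print('rack corners',P.round(4).tolist(),'centre',P.mean(0)); 
print([np.linalg.norm(P[i]-P[i-1]).round(4) for i in range(4)])
e=P[0]-P[1] if np.linalg.norm(P[0]-P[1])>np.linalg.norm(P[1]-P[2]) else P[1]-P[2]
e/=np.linalg.norm(e); e=e*np.sign(e[1]); print('rack yaw',np.arctan2(-e[0],e[1]))
H=P.mean(0)+e*.095; print('hole',H, proj(c,[H+[0,0,.08]]),proj(s,[H+[0,0,.08]]))
print('jaw top via top px(309,213.7)',atz(c,(150+477/3,100+342/3),.131))
# triangulate jaw top
import itertools
def tri(u,v):
    o1,d1=ray(c,u);o2,d2=ray(s,v);t=np.linalg.lstsq(np.c_[d1,-d2],o2-o1,rcond=None)[0];return (o1+d1*t[0]+o2+d2*t[1])/2,np.linalg.norm(o1+d1*t[0]-o2-d2*t[1])
print('tri jaw',tri((150+477/3,100+340/3),(160+387/3,140+262/3)))
print('tri bore',tri((150+192/3,100+236/3),(160+338/3,140+83/3)))
E
python3 m1.py
```

```text
dogs [0.59188886 0.15965379 0.116     ] [0.54612805 0.16123657 0.116     ]
rack corners [[0.4568, -0.0206, 0.05], [0.5303, -0.0205, 0.05], [0.5312, -0.2921, 0.05], [0.4574, -0.2912, 0.05]] centre [ 0.49390478 -0.15610831  0.05      ]
[np.float64(0.2706), np.float64(0.0734), np.float64(0.2717), np.float64(0.0738)]
rack yaw 0.0033832941566402067
hole [ 0.49358336 -0.06110885  0.05      ] [[309.26011996 212.60579502]] [[289.83466448 226.42705134]]
jaw top via top px(309,213.7) [ 0.49034381 -0.06052447  0.131     ]
tri jaw (array([ 0.49192219, -0.06059994,  0.12720991]), np.float64(0.00038609492763712995))
tri bore (array([0.56932076, 0.16070945, 0.10837965]), np.float64(0.0004972936707281283))
```

View pics/close.png

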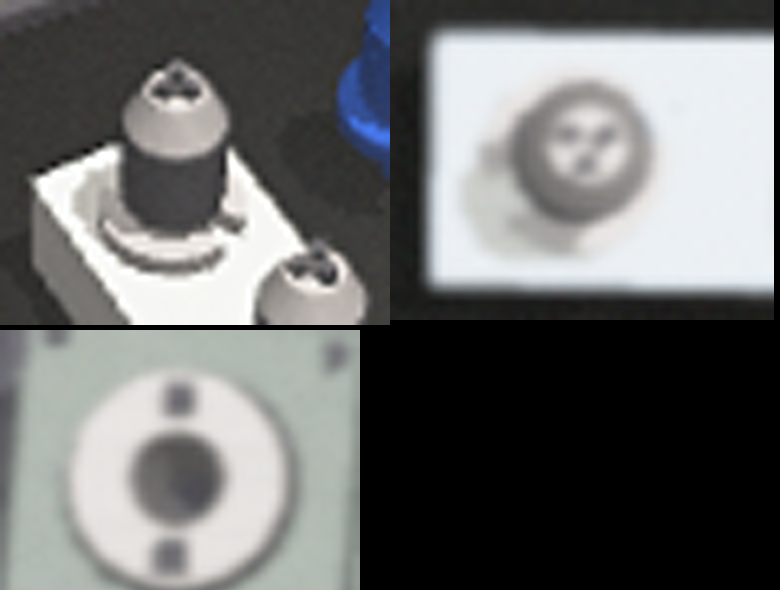

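The close crop confirms that the left rack chuck has the drive slots: a notch shows at side px ≈ (298,249), with its opposite at top px ≈ (297,215). The dogs are clear in the top view. Next I'll refine the dog line, the slot line and the axis.

```bash
cat > m2.py <<'E'
from h import *
from scipy import ndimage as nd
c=cam('top'); s=cam('side')
H=np.array([0.492,-0.0607,.05])
for z in(.05,.055,.06):
    a=atz(s,(297.7,249.2),z)-H; b=atz(c,(297.5,215),z)-H
    print(z,'side',a.round(4),np.arctan2(a[1],a[0]),np.hypot(*a[:2]),'top',b.round(4),np.arctan2(b[1],b[0]),np.hypot(*b[:2]))
# dogs: dark-weighted centroids, top and side
def cen(c,p,r=4):
    g=cv2.cvtColor(c['image'],cv2.COLOR_RGB2GRAY).astype(float); x,y=map(int,np.round(p)); w=g[y-r:y+r+1,x-r:x+r+1]
    w=np.clip(np.percentile(w,70)-20-w,0,None); yy,xx=np.mgrid[y-r:y+r+1,x-r:x+r+1]; return (w*xx).sum()/w.sum(),(w*yy).sum()/w.sum()
u=[cen(c,p) for p in((214.4,168.5),(213.2,188.1))]; D=[atz(c,p,.116) for p in u]; print('top dogs',u,D,np.arctan2(*(D[0]-D[1])[1::-1]),(D[0]+D[1])/2)
A=(D[0]+D[1])/2; print('expected side dogs',proj(s,[D[0],D[1]]).tolist())
v=[cen(s,p,3) for p in proj(s,D)]; E=[atz(s,p,.116) for p in v]; print('side dogs',v,E,np.arctan2(*(E[0]-E[1])[1::-1]),(E[0]+E[1])/2)
# polar unwrap of the flange ring (r=24mm, z=.06) in both cams
th=np.radians(np.arange(0,360,10))
for n,k in(('top',c),('side',s)):
    g=cv2.cvtColor(k['image'],cv2.COLOR_RGB2GRAY)
    for r in(.021,.025):
        P=proj(k,np.c_[H[0]+r*np.cos(th),H[1]+r*np.sin(th),0*th+.060]); print(n,r,[int(x) for x in cv2.remap(g,P[:,:1].astype(np.float32),P[:,1:].astype(np.float32),1).ravel()])
E
python3 m2.py
```

```text
0.05 side [ 0.0187 -0.014   0.    ] -0.6405515753396963 0.02335162515518387 top [0.0004 0.0239 0.    ] 1.5558055359733518 0.02387487089390377
0.055 side [ 0.0165 -0.0174  0.005 ] -0.81204958373256 0.02394216576419337 top [0.0001 0.024  0.005 ] 1.5682915351991538 0.024014209457043786
0.06 side [ 0.0142 -0.0208  0.01  ] -0.9709052116469955 0.02519246894941745 top [-0.0002  0.0242  0.01  ] 1.5806315763992886 0.024157248312983333
top dogs [(np.float64(214.01652892561984), np.float64(167.9404958677686)), (np.float64(212.73833004602236), np.float64(189.29980276134123))] [array([0.59365598, 0.16037251, 0.116     ]), array([0.54379351, 0.16177305, 0.116     ])] -0.02808056908023421 [0.56872475 0.16107278 0.116     ]
expected side dogs [[280.7536237316197, 162.76264336529675], [264.1663270774424, 168.31976408893564]]
side dogs [(np.float64(279.9373873873874), np.float64(163.7006756756757)), (np.float64(264.2668346312414), np.float64(169.22629409070086))] [array([0.58984953, 0.15807583, 0.116     ]), array([0.54233283, 0.158457  , 0.116     ])] -0.008021746178931932 [0.56609118 0.15826642 0.116     ]
top 0.021 [150, 147, 151, 164, 168, 156, 161, 158, 155, 154, 180, 190, 195, 186, 166, 162, 162, 162, 173, 201, 218, 220, 219, 205, 198, 182, 171, 167, 161, 159, 158, 163, 166, 166, 158, 156]
top 0.025 [191, 201, 216, 225, 229, 222, 224, 213, 177, 169, 189, 204, 202, 185, 169, 171, 171, 172, 190, 220, 228, 230, 231, 232, 232, 229, 224, 221, 213, 200, 193, 190, 181, 176, 181, 175]
side 0.021 [84, 66, 71, 71, 85, 110, 120, 99, 74, 64, 66, 61, 61, 95, 123, 138, 161, 155, 156, 153, 194, 226, 211, 226, 226, 227, 230, 228, 217, 248, 115, 122, 223, 230, 209, 144]
side 0.025 [228, 79, 67, 78, 139, 187, 187, 174, 118, 67, 63, 80, 143, 194, 163, 157, 155, 157, 176, 194, 228, 230, 230, 225, 230, 220, 227, 222, 237, 236, 115, 144, 225, 230, 230, 227]
```

Moving above the chuck. I'll grip along about -32° so the side camera can see the slots afterwards.

>>> arm_command([
  {"travel": [0.75,-1,0],"delta_rot": [0,0,-1],"fingers": 1},
  {"travel": [0.75,-1,0],"delta_rot": [0,0,-1],"fingers": 1},
  {"travel": [0.75,-1,0],"delta_rot": [0,0,-1],"fingers": 1},
  {"travel": [0.75,-1,0],"delta_rot": [0,0,-1],"fingers": 1},
  {"travel": [0.75,-1,0],"delta_rot": [0,0,-1],"fingers": 1},
  {"travel": [0.75,-1,0],"delta_rot": [0,0,-1],"fingers": 1},
  {"travel": [0.75,-1,0],"delta_rot": [0,0,-1],"fingers": 1},
  {"travel": [0.75,-1,0],"delta_rot": [0,0,-1],"fingers": 1},
  {"travel": [0.75,-1,0],"delta_rot": [0,0,-1],"fingers": 1},
  {"travel": [0.72,-1,0],"delta_rot": [0,0,-1],"fingers": 1},
])

```text
clock: 2.75
position: [0.4932, 0.2454, 0.2229]
orientation: [3.141, -0.001, 1.647]
contact_force: [0.7, 0.4, -0.9]
finger_gap: 1.002
grip_force: 0.0
```

>>> arm_command([
  {"travel": [0,-1,0],"delta_rot": [0,0,-1],"fingers": 1},
  {"travel": [0,-1,0],"delta_rot": [0,0,-1],"fingers": 1},
  {"travel": [0,-1,0],"delta_rot": [0,0,-1],"fingers": 1},
  {"travel": [0,-1,0],"delta_rot": [0,0,-1],"fingers": 1},
  {"travel": [0,-1,0],"delta_rot": [0,0,-1],"fingers": 1},
  {"travel": [0,-1,0],"delta_rot": [0,0,-0.2],"fingers": 1},
  {"travel": [0,-1,0],"delta_rot": [0,0,0],"fingers": 1},
  {"travel": [0,-0.67,0],"delta_rot": [0,0,0],"fingers": 1},
  {"travel": [0,0,0],"delta_rot": [0,0,0],"fingers": 1},
  {"travel": [0,0,0],"delta_rot": [0,0,0],"fingers": 1},
])

```text
clock: 4.0
position: [0.4924, -0.0589, 0.2226]
orientation: [-3.141, -0.001, 1.028]
contact_force: [0.3, -0.2, -0.3]
finger_gap: 0.996
grip_force: 0.0
```

>>> arm_command([
  {"travel": [0,-0.04,-0.8],"delta_rot": [0,0,0],"fingers": 1},
  {"travel": [0,0,-0.8],"delta_rot": [0,0,0],"fingers": 1},
  {"travel": [0,0,-0.8],"delta_rot": [0,0,0],"fingers": 1},
  {"travel": [0,0,-0.7],"delta_rot": [0,0,0],"fingers": 1},
  {"travel": [0,0,-0.4],"delta_rot": [0,0,0],"fingers": 1},
  {"travel": [0,0,-0.28],"delta_rot": [0,0,0],"fingers": 1},
  {"travel": [0,0,0],"delta_rot": [0,0,0],"fingers": 1},
  {"travel": [0,0,0],"delta_rot": [0,0,0],"fingers": -1},
  {"travel": [0,0,0],"delta_rot": [0,0,0],"fingers": -1},
  {"travel": [0,0,0],"delta_rot": [0,0,0],"fingers": -1},
])

```text
clock: 5.25
position: [0.4927, -0.0617, 0.0719]
orientation: [3.141, -0.001, 1.027]
contact_force: [-0.6, 0.2, -0.4]
finger_gap: 0.749
grip_force: 0.0
```

>>> arm_command([
  {"travel": [0,0,0],"delta_rot": [0,0,0],"fingers": -1},
  {"travel": [0,0,0],"delta_rot": [0,0,0],"fingers": -1},
  {"travel": [0,0,0],"delta_rot": [0,0,0],"fingers": -1},
  {"travel": [0,0,0],"delta_rot": [0,0,0],"fingers": -1},
  {"travel": [0,0,0],"delta_rot": [0,0,0],"fingers": -1},
  {"travel": [0,0,0],"delta_rot": [0,0,0],"fingers": -1},
  {"travel": [0,0,0],"delta_rot": [0,0,0],"fingers": -1},
  {"travel": [0,0,0],"delta_rot": [0,0,0],"fingers": -1},
  {"travel": [0,0,0],"delta_rot": [0,0,0],"fingers": -1},
  {"travel": [0,0,0],"delta_rot": [0,0,0],"fingers": -1},
])

```text
clock: 6.5
position: [0.4924, -0.0618, 0.0714]
orientation: [3.141, -0.0, 1.027]
contact_force: [0.7, 0.5, -0.1]
finger_gap: 0.454
grip_force: 30.0
```

>>> arm_command([
  {"travel": [0,0,0.3],"delta_rot": [0,0,0],"fingers": -1},
  {"travel": [0,0,0.5],"delta_rot": [0,0,0],"fingers": -1},
  {"travel": [0,0,0.6],"delta_rot": [0,0,0],"fingers": -1},
  {"travel": [0,0,0.6],"delta_rot": [0,0,0],"fingers": -1},
  {"travel": [0,0,0.6],"delta_rot": [0,0,0],"fingers": -1},
  {"travel": [0,0,0.6],"delta_rot": [0,0,0],"fingers": -1},
  {"travel": [0,0,0.3],"delta_rot": [0,0,0],"fingers": -1},
  {"travel": [0,0,0],"delta_rot": [0,0,0],"fingers": -1},
  {"travel": [0,0,0],"delta_rot": [0,0,0],"fingers": -1},
  {"travel": [0,0,0],"delta_rot": [0,0,0],"fingers": -1},
])

```text
clock: 7.75
position: [0.4916, -0.0616, 0.2104]
orientation: [-3.14, 0.001, 1.027]
contact_force: [-0.2, -0.5, -5.0]
finger_gap: 0.452
grip_force: 30.0
```

```bash
cat > m3.py <<'E'
from h import *
import sys
s=cam('side'); st=get_state(); p=np.array(st['position']); zo=p[2]-.021; print(p,st['orientation'],st['contact_force'],st['finger_gap'],st['joints'])
c=proj(s,[[p[0],p[1],zo+.01]])[0]; print('flange top centre px',c,zo)
x0,y0=int(c[0])-40,int(c[1])-35; print(x0,y0)
im=cv2.resize(s['image'][y0:y0+75,x0:x0+80],None,fx=8,fy=8,interpolation=cv2.INTER_CUBIC)
save(sys.argv[1],im)
g=cv2.cvtColor(s['image'],cv2.COLOR_RGB2GRAY); d=np.arange(-180,180,6); th=np.radians(d)
for r in(.020,.0235,.026):
    P=proj(s,np.c_[p[0]+r*np.cos(th),p[1]+r*np.sin(th),0*th+zo+.01]); print(r,list(zip(d.tolist(),[int(x) for x in cv2.remap(g,P[:,:1].astype(np.float32),P[:,1:].astype(np.float32),1).ravel()])))
E
python3 m3.py lift.png
```

```text
[ 0.49176168 -0.06169294  0.21057235] [-3.14036286e+00  1.14259542e-03  1.02672331e+00] [-0.547356   -0.47280308 -5.29078285] 0.4528474231825122 [-0.50695276  0.20661833  0.63798546  1.99109202 -0.14600958  0.99020563
 -0.34261002]
flange top centre px [290.13025284 206.2659508 ] 0.18957235424530486
250 171
0.02 [(-180, 145), (-174, 150), (-168, 148), (-162, 148), (-156, 146), (-150, 147), (-144, 151), (-138, 152), (-132, 153), (-126, 150), (-120, 154), (-114, 156), (-108, 157), (-102, 156), (-96, 156), (-90, 153), (-84, 125), (-78, 79), (-72, 76), (-66, 103), (-60, 112), (-54, 111), (-48, 128), (-42, 145), (-36, 152), (-30, 92), (-24, 46), (-18, 49), (-12, 47), (-6, 44), (0, 47), (6, 51), (12, 55), (18, 56), (24, 59), (30, 57), (36, 58), (42, 60), (48, 60), (54, 61), (60, 61), (66, 59), (72, 59), (78, 59), (84, 61), (90, 61), (96, 58), (102, 58), (108, 57), (114, 55), (120, 56), (126, 56), (132, 55), (138, 54), (144, 70), (150, 97), (156, 123), (162, 131), (168, 134), (174, 143)]
0.0235 [(-180, 155), (-174, 154), (-168, 153), (-162, 152), (-156, 158), (-150, 154), (-144, 155), (-138
[... 570 characters left out ...]
), (174, 155)]
0.026 [(-180, 155), (-174, 154), (-168, 153), (-162, 161), (-156, 204), (-150, 174), (-144, 159), (-138, 153), (-132, 151), (-126, 151), (-120, 148), (-114, 147), (-108, 146), (-102, 146), (-96, 150), (-90, 145), (-84, 138), (-78, 87), (-72, 58), (-66, 92), (-60, 110), (-54, 103), (-48, 103), (-42, 105), (-36, 78), (-30, 52), (-24, 36), (-18, 33), (-12, 31), (-6, 34), (0, 39), (6, 39), (12, 42), (18, 50), (24, 56), (30, 58), (36, 57), (42, 57), (48, 62), (54, 71), (60, 69), (66, 70), (72, 64), (78, 59), (84, 58), (90, 60), (96, 59), (102, 55), (108, 53), (114, 49), (120, 39), (126, 36), (132, 36), (138, 33), (144, 43), (150, 98), (156, 148), (162, 155), (168, 155), (174, 155)]
```

View pics/lift.png

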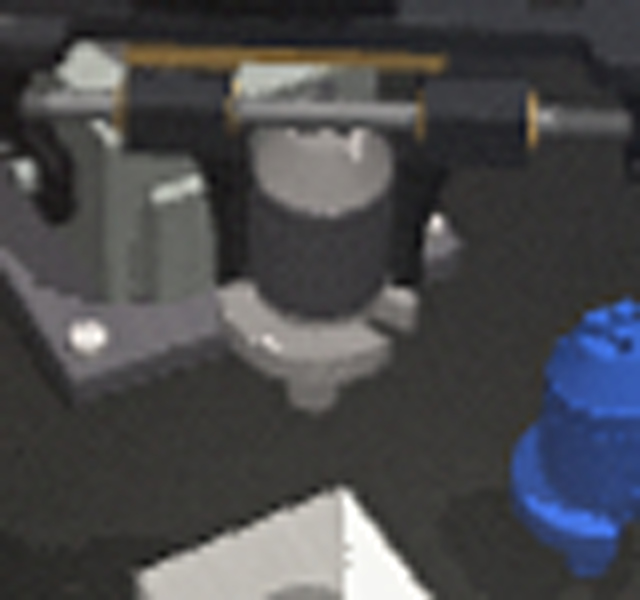

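The lifted chuck hangs upright. One slot is at crop (385,320), azimuth ≈ -65°. I'll turn that slot toward the camera to measure it well.

>>> arm_command([
  {"travel": [0,0,0],"delta_rot": [0,0,-1],"fingers": -1},
  {"travel": [0,0,0],"delta_rot": [0,0,-1],"fingers": -1},
  {"travel": [0,0,0],"delta_rot": [0,0,-1],"fingers": -1},
  {"travel": [0,0,0],"delta_rot": [0,0,-1],"fingers": -1},
  {"travel": [0,0,0],"delta_rot": [0,0,-1],"fingers": -1},
  {"travel": [0,0,0],"delta_rot": [0,0,-1],"fingers": -1},
  {"travel": [0,0,0],"delta_rot": [0,0,-1],"fingers": -1},
  {"travel": [0,0,0],"delta_rot": [0,0,0],"fingers": -1},
  {"travel": [0,0,0],"delta_rot": [0,0,0],"fingers": -1},
  {"travel": [0,0,0],"delta_rot": [0,0,0],"fingers": -1},
])

```text
clock: 9.05
position: [0.4923, -0.0617, 0.2113]
orientation: [3.142, 0.0, 0.188]
contact_force: [-0.7, -0.8, -5.7]
finger_gap: 0.452
grip_force: 30.0
```

```bash
sed -i 's/range(-180,180,6)/arange(-180,-60,3)/; s/arange(-180,180,6)/arange(-165,-75,3)/' m3.py; python3 m3.py turn.png
```

```text
[ 0.49224454 -0.06175882  0.21134366] [-3.14157556e+00  2.47408989e-05  1.87428571e-01] [ 0.72324509  0.4627268  -4.93716478] 0.45432067925701863 [-0.6268727   0.22460244  0.7870999   1.9952652  -0.18925067  0.99472488
 -1.1318904 ]
flange top centre px [290.34069932 205.9722538 ] 0.19034365586725846
250 170Traceback (most recent call last):
  File "m3.py", line 8, in <module>
    g=cv2.cvtColor(s['image'],cv2.COLOR_RGB2GRAY); d=np.aarange(-180,-60,3); th=np.radians(d)
                                                     ^^^^^^^^^^
    raise AttributeError(f"module {__name__!r} has no attribute {attr!r}")
AttributeError: module 'numpy' has no attribute 'aarange'. Did you mean: 'arange'?
```

View pics/turn.png

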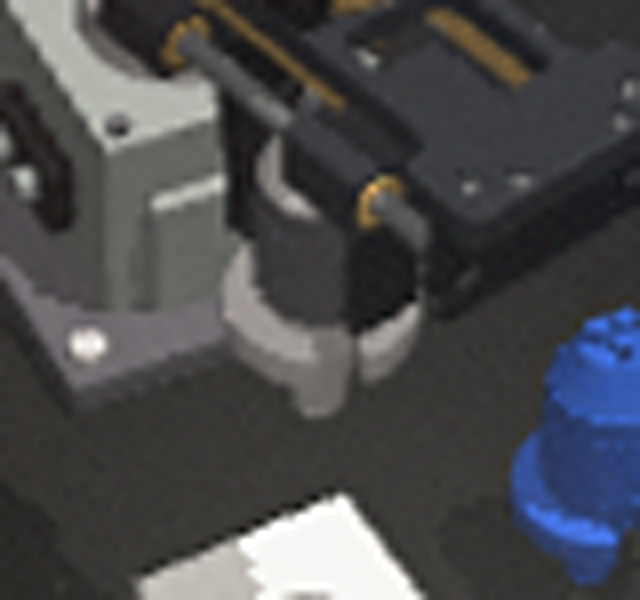

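The slot now faces the camera, with its edges at crop x≈318 and x≈356 near y≈345. Next is the profile around the flange.

```bash
sed -i 's/aarange/arange/' m3.py; sed -i 's/(.020,.0235,.026)/(.020,.022,.024,.026)/;s/-180,-60,3/-150,-72,3/' m3.py; python3 m3.py turn2.png
python3 - <<'E'
from h import *
s=cam('side'); p=np.array(get_state()['position']); zo=p[2]-.021
im=cv2.resize(s['image'],None,fx=8,fy=8,interpolation=cv2.INTER_CUBIC)[170*8:245*8,250*8:330*8].copy()
def slot(a):
    R=np.array([[np.cos(a),-np.sin(a)],[np.sin(a),np.cos(a)]])
    for y in(-.0065,.0065):
        x1=np.sqrt(.028**2-y*y)
        for seg in([(.018,y,.01),(x1,y,.01)],[(x1,y,.01),(x1,y,0)]):
            P=np.array([np.r_[p[:2]+R@q[:2],zo+q[2]] for q in seg]); u=(proj(s,P)+.5)*8-.5-[2000,1360]; yield u
for a,col in((-112,(255,0,0)),):
    for u in slot(np.radians(a)): cv2.line(im,*[tuple(int(v) for v in w) for w in u],col,1)
t=np.radians(np.arange(-180,-60,5))
for z in(0,.01):
  u=(proj(s,np.c_[p[0]+.028*np.cos(t),p[1]+.028*np.sin(t),0*t+zo+z])+.5)*8-.5-[2000,1360]; cv2.polylines(im,[u.astype(np.int32)],False,(0,255,0),1)
save('ov.png',im[160:460,180:460].repeat(2,0).repeat(2,1))
E
```

```text
[ 0.49225515 -0.06175913  0.2113663 ] [-3.14157694e+00 -5.22228653e-05  1.87236309e-01] [ 0.5473825  -0.03536873 -5.76213335] 0.4487062879420252 [-0.62694174  0.22455263  0.7871724   1.99526639 -0.18925488  0.99469768
 -1.13207854]
flange top centre px [290.34514563 205.96371597] 0.19036629667807192
250 170
0.02 [(-150, 149), (-147, 149), (-144, 150), (-141, 153), (-138, 155), (-135, 154), (-132, 138), (-129, 120), (-126, 114), (-123, 111), (-120, 111), (-117, 113), (-114, 113), (-111, 113), (-108, 112), (-105, 109), (-102, 104), (-99, 97), (-96, 86), (-93, 103), (-90, 115), (-87, 115), (-84, 111), (-81, 110), (-78, 111), (-75, 109)]
0.022 [(-150, 155), (-147, 155), (-144, 155), (-141, 156), (-138, 157), (-135, 158), (-132, 147), (-129, 126), (-126, 117), (-123, 113), (-120, 112), (-117, 113), (-114, 112), (-111, 112), (-108, 112), (-105, 112), (-102, 103), (-99, 93), (-96, 113), (-93, 141), (-90, 150), (-87, 151), (-84, 147), (-81, 146), (-78, 152), (-75, 153)]
0.024 [(-150, 156), (-147, 157), (-144, 158), (-141, 157), (-138, 157), (-135, 158), (-132, 156), (-129, 139), (-126, 127), (-123, 117), (-120, 112), (-117, 110), (-114, 111), (-111, 112), (-108, 108), (-105, 103), (-102, 93), (-99, 99), (-96, 133), (-93, 156), (-90, 157), (-87, 158), (-84, 158), (-81, 159), (-78, 158), (-75, 159)]
0.026 [(-150, 151), (-147, 153), (-144, 155), (-141, 157), (-138, 157), (-135, 156), (-132, 153), (-129, 141), (-126, 129), (-123, 116), (-120, 110), (-117, 108), (-114, 109), (-111, 108), (-108, 102), (-105, 92), (-102, 81), (-99, 100), (-96, 125), (-93, 140), (-90, 149), (-87, 154), (-84, 155), (-81, 150), (-78, 147), (-75, 145)]
```

View pics/ov.png

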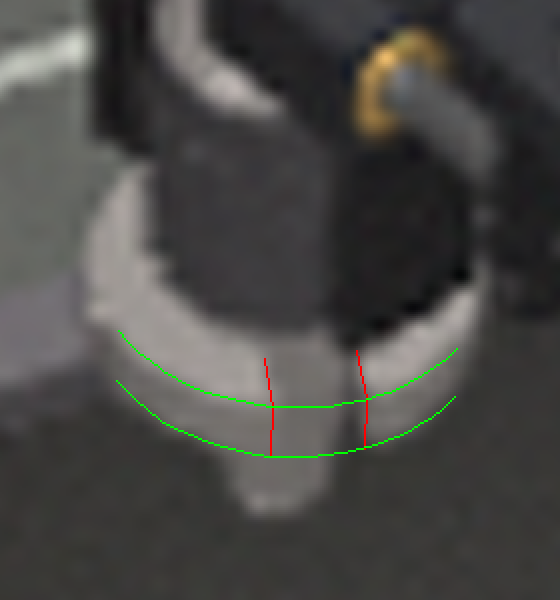

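The overlay at -112° fits the slot's edges to within about 1°, and it agrees with the earlier view. So the slots need +1.94 rad to line up with the dogs. Moving over the spindle while turning.

>>> arm_command([
  {"travel": [0.19,0.56,0],"delta_rot": [0,0,1],"fingers": -1},
  {"travel": [0.19,0.56,0],"delta_rot": [0,0,1],"fingers": -1},
  {"travel": [0.19,0.56,0],"delta_rot": [0,0,1],"fingers": -1},
  {"travel": [0.19,0.56,0],"delta_rot": [0,0,1],"fingers": -1},
  {"travel": [0.19,0.56,0],"delta_rot": [0,0,1],"fingers": -1},
  {"travel": [0.19,0.56,0],"delta_rot": [0,0,1],"fingers": -1},
  {"travel": [0.19,0.56,0],"delta_rot": [0,0,1],"fingers": -1},
  {"travel": [0.19,0.56,0],"delta_rot": [0,0,1],"fingers": -1},
  {"travel": [0.19,0.56,0],"delta_rot": [0,0,1],"fingers": -1},
  {"travel": [0.19,0.52,0],"delta_rot": [0,0,1],"fingers": -1},
])

```text
clock: 10.45
position: [0.5685, 0.1616, 0.2111]
orientation: [-3.141, 0.0, 1.391]
contact_force: [0.1, 0.2, -4.6]
finger_gap: 0.45
grip_force: 30.0
```

>>> arm_command([
  {"travel": [0,0,0],"delta_rot": [0,0,1],"fingers": -1},
  {"travel": [0,0,0],"delta_rot": [0,0,1],"fingers": -1},
  {"travel": [0,0,0],"delta_rot": [0,0,1],"fingers": -1},
  {"travel": [0,0,0],"delta_rot": [0,0,1],"fingers": -1},
  {"travel": [0,0,0],"delta_rot": [0,0,1],"fingers": -1},
  {"travel": [0,0,0],"delta_rot": [0,0,1],"fingers": -1},
  {"travel": [0,0,0],"delta_rot": [0,0,0.2],"fingers": -1},
  {"travel": [0,0,0],"delta_rot": [0,0,0],"fingers": -1},
  {"travel": [0,0,0],"delta_rot": [0,0,0],"fingers": -1},
  {"travel": [0,0,0],"delta_rot": [0,0,0],"fingers": -1},
])

```text
clock: 11.7
position: [0.5683, 0.1607, 0.2113]
orientation: [3.142, -0.0, 2.13]
contact_force: [0.3, -0.2, -5.2]
finger_gap: 0.452
grip_force: 30.0
```

```bash
python3 m3.py stand.png | head -2
```

```text
[0.56826132 0.16074841 0.21134823] [-3.14158064e+00  6.56448625e-06  2.13055852e+00] [ 0.43612545  0.04742964 -5.94675521] 0.4517796024453612 [-0.57349341  0.34504726  0.29213753  1.76868765 -0.11290775  1.04419884
  0.31900087]
```

View pics/stand.png

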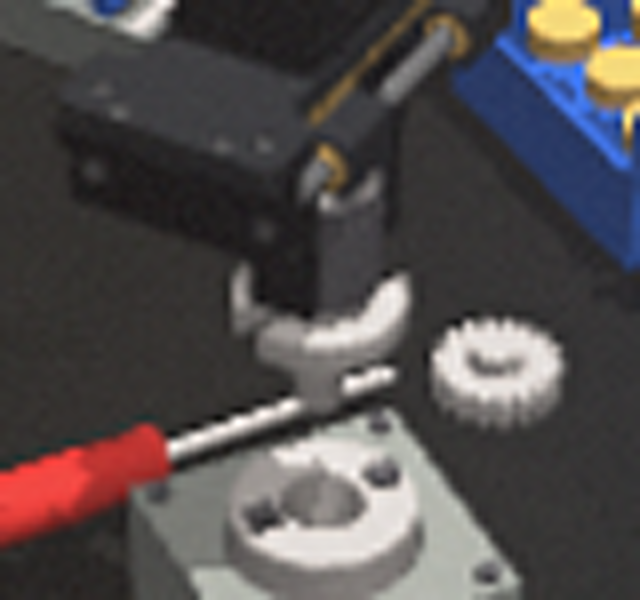

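The slot (crop ≈ (258,330)) lines up with the dog line, dogs at (262,517) and (383,470), and the shank is over the bore. Descending.

>>> arm_command([
  {"travel": [0.01,0,-0.35],"delta_rot": [0,0,0],"fingers": -1},
  {"travel": [0,0,-0.35],"delta_rot": [0,0,0],"fingers": -1},
  {"travel": [0,0,-0.35],"delta_rot": [0,0,0],"fingers": -1},
  {"travel": [0,0,-0.25],"delta_rot": [0,0,0],"fingers": -1},
  {"travel": [0,0,-0.15],"delta_rot": [0,0,0],"fingers": -1},
  {"travel": [0,0,-0.1],"delta_rot": [0,0,0],"fingers": -1},
  {"travel": [0,0,-0.1],"delta_rot": [0,0,0],"fingers": -1},
  {"travel": [0,0,-0.05],"delta_rot": [0,0,0],"fingers": -1},
  {"travel": [0,0,0],"delta_rot": [0,0,0],"fingers": -1},
  {"travel": [0,0,0],"delta_rot": [0,0,0],"fingers": -1},
])

```text
clock: 13.0
position: [0.5689, 0.1607, 0.1436]
orientation: [3.141, 0.0, 2.131]
contact_force: [1.0, 0.3, -5.4]
finger_gap: 0.453
grip_force: 30.0
```

>>> arm_command([
  {"travel": [0,0,-0.03],"delta_rot": [0,0,0],"fingers": -1},
  {"travel": [0,0,-0.03],"delta_rot": [0,0,0],"fingers": -1},
  {"travel": [0,0,-0.03],"delta_rot": [0,0,0],"fingers": -1},
  {"travel": [0,0,-0.03],"delta_rot": [0,0,0],"fingers": -1},
  {"travel": [0,0,-0.03],"delta_rot": [0,0,0],"fingers": -1},
  {"travel": [0,0,-0.03],"delta_rot": [0,0,0],"fingers": -1},
  {"travel": [0,0,0],"delta_rot": [0,0,0],"fingers": -1},
  {"travel": [0,0,0],"delta_rot": [0,0,0],"fingers": -1},
  {"travel": [0,0,0],"delta_rot": [0,0,0],"fingers": -1},
  {"travel": [0,0,0],"delta_rot": [0,0,0],"fingers": -1},
])

```text
clock: 14.25
position: [0.5687, 0.1607, 0.1362]
orientation: [3.141, -0.0, 2.131]
contact_force: [-0.8, -0.1, -6.2]
finger_gap: 0.45
grip_force: 30.0
```

>>> arm_command([
  {"travel": [0,0,-0.025],"delta_rot": [0,0,0],"fingers": -1},
  {"travel": [0,0,-0.025],"delta_rot": [0,0,0],"fingers": -1},
  {"travel": [0,0,-0.025],"delta_rot": [0,0,0],"fingers": -1},
  {"travel": [0,0,-0.025],"delta_rot": [0,0,0],"fingers": -1},
  {"travel": [0,0,0],"delta_rot": [0,0,0],"fingers": -1},
  {"travel": [0,0,0],"delta_rot": [0,0,0],"fingers": -1},
  {"travel": [0,0,0],"delta_rot": [0,0,0],"fingers": -1},
  {"travel": [0,0,0],"delta_rot": [0,0,0],"fingers": -1},
  {"travel": [0,0,0],"delta_rot": [0,0,0],"fingers": -1},
  {"travel": [0,0,0],"delta_rot": [0,0,0],"fingers": -1},
])

```text
clock: 15.5
position: [0.5688, 0.1607, 0.1322]
orientation: [3.141, 0.0, 2.131]
contact_force: [0.5, 0.8, -5.5]
finger_gap: 0.453
grip_force: 30.0
```

>>> arm_command([
  {"travel": [0,0,-0.025],"delta_rot": [0,0,0],"fingers": -1},
  {"travel": [0,0,-0.025],"delta_rot": [0,0,0],"fingers": -1},
  {"travel": [0,0,0],"delta_rot": [0,0,0],"fingers": -1},
  {"travel": [0,0,0],"delta_rot": [0,0,0],"fingers": -1},
  {"travel": [0,0,0],"delta_rot": [0,0,0],"fingers": -1},
  {"travel": [0,0,0],"delta_rot": [0,0,0],"fingers": -1},
  {"travel": [0,0,0],"delta_rot": [0,0,0],"fingers": -1},
  {"travel": [0,0,0],"delta_rot": [0,0,0],"fingers": -1},
  {"travel": [0,0,0],"delta_rot": [0,0,0],"fingers": -1},
  {"travel": [0,0,0],"delta_rot": [0,0,0],"fingers": -1},
])

```text
clock: 16.75
position: [0.5689, 0.1608, 0.1303]
orientation: [3.141, 0.0, 2.131]
contact_force: [0.9, 0.6, 1.1]
finger_gap: 0.451
grip_force: 30.0
```

It seated at TCP z ≈ 0.1314, as predicted, so the slots are over the dogs. Now pressing to about 3.5–4 mm.

>>> arm_command([
  {"travel": [0,0,-0.02],"delta_rot": [0,0,0],"fingers": -1},
  {"travel": [0,0,-0.02],"delta_rot": [0,0,0],"fingers": -1},
  {"travel": [0,0,-0.02],"delta_rot": [0,0,0],"fingers": -1},
  {"travel": [0,0,0],"delta_rot": [0,0,0],"fingers": -1},
  {"travel": [0,0,0],"delta_rot": [0,0,0],"fingers": -1},
  {"travel": [0,0,0],"delta_rot": [0,0,0],"fingers": -1},
  {"travel": [0,0,0],"delta_rot": [0,0,0],"fingers": -1},
  {"travel": [0,0,0],"delta_rot": [0,0,0],"fingers": -1},
  {"travel": [0,0,0],"delta_rot": [0,0,0],"fingers": -1},
  {"travel": [0,0,0],"delta_rot": [0,0,0],"fingers": -1},
])

```text
clock: 18.0
position: [0.569, 0.1608, 0.129]
orientation: [3.141, -0.0, 2.131]
contact_force: [-2.2, -0.7, 8.5]
finger_gap: 0.452
grip_force: 30.0
```

>>> arm_command([
  {"travel": [0,0,-0.02],"delta_rot": [0,0,0],"fingers": -1},
  {"travel": [0,0,-0.02],"delta_rot": [0,0,0],"fingers": -1},
  {"travel": [0,0,-0.02],"delta_rot": [0,0,0],"fingers": -1},
  {"travel": [0,0,0],"delta_rot": [0,0,0],"fingers": -1},
  {"travel": [0,0,0],"delta_rot": [0,0,0],"fingers": -1},
  {"travel": [0,0,0],"delta_rot": [0,0,0],"fingers": -1},
  {"travel": [0,0,0],"delta_rot": [0,0,0],"fingers": -1},
  {"travel": [0,0,0],"delta_rot": [0,0,0],"fingers": -1},
  {"travel": [0,0,0],"delta_rot": [0,0,0],"fingers": -1},
  {"travel": [0,0,0],"delta_rot": [0,0,0],"fingers": -1},
])

```text
clock: 19.25
position: [0.5691, 0.1607, 0.1278]
orientation: [3.14, -0.0, 2.131]
contact_force: [-4.7, -1.6, 15.2]
finger_gap: 0.453
grip_force: 30.0
```

```bash
python3 -c "
from h import *
F=[];
for i in range(6): cam('side'); s=get_state(); F.append(np.r_[s['contact_force'],s['position'],s['wrist_torque']])
print(np.mean(F,0).round(4),s['clock'])"
```

```text
[-3.98620e+00 -7.73800e-01  1.54508e+01  5.69100e-01  1.60800e-01
  1.27800e-01 -3.51300e-01  1.09080e+00  1.12000e-02] 19.55
```

>>> arm_command([
  {"travel": [0,0,-0.02],"delta_rot": [0,0,0],"fingers": -1},
  {"travel": [0,0,0],"delta_rot": [0,0,0],"fingers": -1},
  {"travel": [0,0,0],"delta_rot": [0,0,0],"fingers": -1},
  {"travel": [0,0,0],"delta_rot": [0,0,0],"fingers": -1},
  {"travel": [0,0,0],"delta_rot": [0,0,0],"fingers": -1},
  {"travel": [0,0,0],"delta_rot": [0,0,0],"fingers": -1},
  {"travel": [0,0,0],"delta_rot": [0,0,0],"fingers": -1},
  {"travel": [0,0,0],"delta_rot": [0,0,0],"fingers": -1},
  {"travel": [0,0,0],"delta_rot": [0,0,0],"fingers": -1},
  {"travel": [0,0,0],"delta_rot": [0,0,0],"fingers": -1},
])

```text
clock: 20.8
position: [0.5691, 0.1607, 0.1274]
orientation: [3.14, -0.001, 2.131]
contact_force: [-5.1, -1.4, 17.0]
finger_gap: 0.452
grip_force: 30.0
```

>>> arm_command([
  {"travel": [0,0,0.03],"delta_rot": [0,0,0],"fingers": -1},
  {"travel": [0,0,0.03],"delta_rot": [0,0,0],"fingers": -1},
  {"travel": [0,0,0.03],"delta_rot": [0,0,0],"fingers": -1},
  {"travel": [0,0,0.03],"delta_rot": [0,0,0],"fingers": -1},
  {"travel": [0,0,0.015],"delta_rot": [0,0,0],"fingers": -1},
  {"travel": [0,0,0],"delta_rot": [0,0,0],"fingers": -1},
  {"travel": [0,0,0],"delta_rot": [0,0,0],"fingers": -1},
  {"travel": [0,0,0],"delta_rot": [0,0,0],"fingers": -1},
  {"travel": [0,0,0],"delta_rot": [0,0,0],"fingers": -1},
  {"travel": [0,0,0],"delta_rot": [0,0,0],"fingers": -1},
])

```text
clock: 22.05
position: [0.5689, 0.1608, 0.13]
orientation: [3.141, 0.0, 2.131]
contact_force: [2.2, 0.2, 4.1]
finger_gap: 0.454
grip_force: 30.0
```

Reached ≈ 22 N on the spring, about 3.7 mm. It's now nearly unloaded, so I'll release and rise.

>>> arm_command([
  {"travel": [0,0,0],"delta_rot": [0,0,0],"fingers": -0.05},
  {"travel": [0,0,0],"delta_rot": [0,0,0],"fingers": 0.1},
  {"travel": [0,0,0],"delta_rot": [0,0,0],"fingers": 0.5},
  {"travel": [0,0,0],"delta_rot": [0,0,0],"fingers": 1},
  {"travel": [0,0,0],"delta_rot": [0,0,0],"fingers": 1},
  {"travel": [0,0,0],"delta_rot": [0,0,0],"fingers": 1},
  {"travel": [0,0,0],"delta_rot": [0,0,0],"fingers": 1},
  {"travel": [0,0,0],"delta_rot": [0,0,0],"fingers": 1},
  {"travel": [0,0,0.1],"delta_rot": [0,0,0],"fingers": 1},
  {"travel": [0,0,0.2],"delta_rot": [0,0,0],"fingers": 1},
])

```text
clock: 23.3
position: [0.5685, 0.1606, 0.1422]
orientation: [-3.141, -0.0, 2.131]
contact_force: [0.4, 0.5, 0.0]
finger_gap: 1.0
grip_force: 0.0
```

>>> arm_command([
  {"travel": [0,0,0.5],"delta_rot": [0,0,0],"fingers": 1},
  {"travel": [0,0,0.7],"delta_rot": [0,0,0],"fingers": 1},
  {"travel": [0,0,0.8],"delta_rot": [0,0,0],"fingers": 1},
  {"travel": [0,0,0.8],"delta_rot": [0,0,0],"fingers": 1},
  {"travel": [0,0,0.5],"delta_rot": [0,0,0],"fingers": 1},
  {"travel": [-0.2,1,0],"delta_rot": [0,0,0],"fingers": 1},
  {"travel": [-0.2,1,0],"delta_rot": [0,0,0],"fingers": 1},
  {"travel": [-0.2,1,0],"delta_rot": [0,0,0],"fingers": 1},
  {"travel": [-0.2,1,0],"delta_rot": [0,0,0],"fingers": 1},
  {"travel": [-0.2,1,0],"delta_rot": [0,0,0],"fingers": 1},
])

```text
clock: 24.55
position: [0.5284, 0.3619, 0.2748]
orientation: [3.141, -0.0, 2.131]
contact_force: [0.8, 0.5, 0.6]
finger_gap: 0.999
grip_force: 0.0
```

```bash
python3 - <<'E'
from h import *
s=cam('side'); c=cam('top'); print(get_state()['position'],get_state()['contact_force'])
N=np.array([.5689,.1607,.1092])
z=lambda i:cv2.resize(i,None,fx=5,fy=5,interpolation=cv2.INTER_CUBIC)
out=[]
for k in(s,c):
    x,y=proj(k,[N+[0,0,.03]])[0].astype(int); x0,y0=x-38,y-45
    im=cv2.resize(k['image'][y0:y0+90,x0:x0+76],None,fx=5,fy=5,interpolation=cv2.INTER_CUBIC)
    t=np.radians(np.arange(0,361,10))
    for r,h,col in((.028,.01,(255,0,0)),(.032,0,(0,255,0)),(.002,.081,(255,0,0))):
        u=((proj(k,N+np.c_[r*np.cos(t),r*np.sin(t),0*t+h])-[x0,y0]+.5)*5-.5); cv2.polylines(im,[u.astype(np.int32)],False,col,1)
    out.append(im)
save('done.png',np.hstack(out))
E
```

```text
[0.52586405 0.36698862 0.2740429 ] [-0.085672   0.4368468 -0.5124148]
```

View pics/done.png

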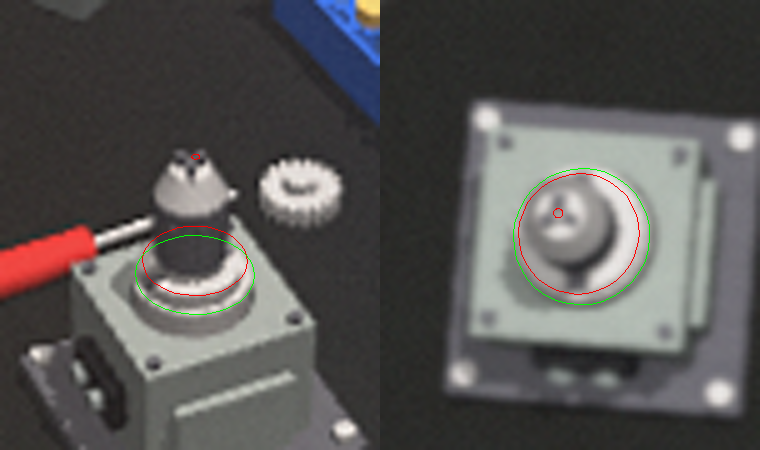

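The final picture shows the chuck upright in the spindle, with its jaws at the expected point (side crop ≈ (192,157), top crop ≈ (558,213)). The flange lies on the face and the gripper is clear. Handing in.

```bash
python3 -c "
from rig import *
print(finish_job())"
```

```text
the job is handed in; nothing more can be done
None
```

The slotted chuck is seated upright in the run-in spindle with its slots over the dogs. It was pressed home with about 22 N on the spring (spindle down about 3.7 mm, worked out from the force readings) and released, and the job is handed in; no verdict came back.

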